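# Dip the glass pen in the ink bottle

## Robot

A 6-joint arm with a two-finger parallel gripper is mounted at the origin on the work surface. World frame = base frame: x ahead of the robot, y to its left, z up, the work surface at z = 0. Lengths are in m, angles in rad, forces in N, time in s.
With the tool pointing down it reaches from about 0.35 to 0.975 m from the base axis. Payload 7.1 kg.
Tool frame: the origin (TCP) lies midway between the tips of the shut fingers; the grasp point (between the pads) lies 19 mm behind it; z points along the fingers, y is the line along which they close (so a half turn about z gives the same grasp; the last joint's range is limited). The gripper opens to 88 mm and grips with 3 to 60 N. Pads are 20 mm wide; open, the fingers measure 115 mm over their backs; the gripper's body (75 mm by 178 mm) begins 61 mm behind the grasp point.
Start: joints at [1.258, 0.423, 1.63, -0, 1.089, -0.019], TCP at [0.181, 0.598, 0.223] pointing down, gripper open.
Joint ranges: [-3, 3], [-0.9, 2.11], [0.09, 2.58], [-1.31, 4.45], [0.11, 2.69], [-2.54, 2.54]. Speed limits (rad/s): [2.39, 2.39, 3.01, 3.14, 3.14, 3.14].

## Interface

Orientations are given as a unit quaternion [w, x, y, z].
In Python, from station import move_pose, movel, movej, command_gripper, wait, inverse_kinematics, read_camera, camera_info, MotionError, job_done, get_time, get_joint_pos, get_qvel, get_effort, get_tcp_pos, get_ee_rot, get_ft_force, get_ft_torque, get_grip_width, get_finger_force gives the robot as it stands. Calls block until the motion is done:
- move_pose(position, orientation): joint-space move of the TCP to a pose.
- movel(position, frame=None, v=0.15, until_force=None): straight line of the TCP; frame=None keeps the orientation; v is the mean speed in m/s. With until_force (N) it stops when the force on the tool has changed by that much, and returns True; else False.
- movej(angles): joint-space move.
- command_gripper(opening): opening from 0.0 (shut) to 1.0 (fully open); the grip force is fixed at half the most; returns when the fingers have stopped.
- wait(seconds).
- inverse_kinematics(position, orientation): joint angles nearest the present ones, or None.
- read_camera(name): name is "scene" or "top" or "wrist"; returns the picture (420x560x3 uint8, red, green, blue); there is no depth.
- camera_info(name): a dict with "intrinsics" (3x3 intrinsics, pixels), "T" (4x4, takes a point from camera to world coordinates); the wrist camera has in their place "tool_from_camera" (4x4, takes a point from camera to tool coordinates, whose origin is the TCP and whose axes are the flange's). Camera axes: x right, y up, looking along -z (the intrinsics and any distortion apply to the point x, -y, -z); pixel columns grow to the right and rows downward; lengths in m; the calibration is good to about 2 mm. A picture is of the moment at which its call begins: read the wrist's pose just before it. camera_info takes no time and is no camera call.
A pose or a line that the arm cannot do raises MotionError and nothing moves.
- job_done(): hands the job in; it is judged then, once.
Readings, each from a call of its own:
- get_time(): time.
- get_joint_pos(): joint angles.
- get_qvel(): joint speeds.
- get_effort(): joint torques, N m.
- get_tcp_pos(): TCP position.
- get_ee_rot(): TCP orientation.
- get_ft_force(): force on the tool from outside, world axes, zero at the start.
- get_ft_torque(): the same for the moment, N m.
- get_grip_width(): opening from 0.0 (shut) to 1.0 (fully open).
- get_finger_force(): force on a finger pad.
Only numpy, scipy, OpenCV 4.12 (cv2) and the standard library are available. Lean on these libraries where they do the work, as an engineer would, in place of code of your own. Each camera call takes 0.05 s, during which the arm holds its last target. There are 200 camera calls.

## Task

Dip the glass pen for inking: take it by the handle with a light grip, draw it straight up out of the rack, and lower it upright through the mouth of the open ink bottle without letting it touch the bottle anywhere. Finish while still holding it there, steady and centred in the mouth, with the tip of the nib about 12 mm off the bottle's floor, so that the grooves can fill. Leave the brushes, the other bottles and everything else where they are.

Things in the scene. Friction and masses are not known exactly. Their poses are not given: they have to be found in the camera images.
- pen_center (a point): glass dip pen, 165 mm long, 28 g, standing nib down in the rack, the only thing there with a round collar, which rests on the rack's top. Point on its axis half-way up; z runs from nib to handle end. Handle: plain, round, 10 mm thick, 90 to 165 mm above the tip; grip it about 130 mm above the tip. Blown glass: breaks if gripped with more than 20 N a finger; 8 to 12 N is ample.
- pen_tip (a point): the very tip of the pen's nib; in the rack it hangs free, 17 mm above the table. Nib and neck, the lowest 75 mm of the pen, are at most 9 mm thick; the collar above them, 20 mm across, reaches from 75 to 90 mm above the tip.
- pen_neck (a point): point on the pen's axis 45 mm above the tip, on its neck, 9 mm thick.
- ink_mouth (a point): centre of the mouth of the one ink bottle without a cap, level with its rim; z points up. Round bottle, 60 mm across, with a neck 28 mm across and 14 mm long whose bore is 20 mm wide. The rim is 58 mm above the table and 54 mm above the bottle's inner floor (4 mm thick). The bottle stands loose on the table.
- rack_top (a point): wooden rack, fixed: middle of its top board's upper face, 92 mm above the table; 220 mm long along y, 80 mm deep along x. Four 12 mm holes in a row along y, 50 mm apart (-75, -25, 25, 75 mm), hold the pen and three brushes in any order; the brushes end up to 85 mm above the board. Fingers closing along the rack's x have free room on both sides of the row.
- brush_flat_center (a point): flat brush, hair up in another hole of the rack: 165 mm tall, handle 10 to 12 mm thick, head 18 mm wide; point half-way up its height. Leave it alone.
- brush_round_center (a point): pointed round brush, hair up in the rack: 164 mm tall, handle 10 to 12 mm thick; point half-way up. Leave it alone.
- brush_mop_center (a point): mop brush with a fat round head 20 mm thick, hair up in the rack: 167 mm tall; point half-way up. Leave it alone.
- bottle_wide: closed ink bottle of the same round shape as the open one, with its ribbed black cap on: 60 mm across, 64 mm high, cap 33 mm across; origin under its centre. Leave it alone.
- bottle_slim: closed square ink bottle, 44 x 44 mm, 73 mm high with its cap; origin under its centre. Leave it alone.
- bottle_cap: the cap taken off the open bottle, lying on the table: 33 mm across, 18 mm high; origin under its centre. Leave it alone.
- eraser: white eraser 55 x 23 x 12 mm lying on the table; origin under its centre, x along its length. Leave it alone.
- tape_roll: flat-lying roll of masking tape, 84 mm across, 24 mm high; origin under its centre. Leave it alone.
Things that resemble listed ones, but are neither listed nor needed, are in the scene too. What is shaped like the part that bears ink_mouth but pink or red is not meant. There is more than one size of the part that bears rack_top; the job needs the larger.

How it is judged:
On the way:
1. the pen is held with its whole nib drawn up out of the rack (z of pen_tip in the frame of rack_top above 0.003 m and contact force between the fingers and pen above 0.3 N), for 0.1 s.
At the end, for the whole second after the job is handed in: The fingers hold the pen at rest (under 10 mm/s), within 0.12 rad of upright; its tip is 4 to 20 mm above the open bottle's inner floor and within 6 mm of the mouth's axis, its neck (45 mm above the tip) within 4 mm of that axis; the pen touches no part of the bottle (contact force between the fingers and pen above 0.3 N and contact force between pen and ink_bottle below 0.1 N and horizontal distance between pen_neck and ink_mouth below 0.004 m and horizontal distance between pen_tip and ink_mouth below 0.006 m and angle between pen_center's own z axis and vertical below 0.12 rad and z of pen_tip in the frame of ink_mouth between -0.05 and -0.034 m and linear speed of pen below 0.01 m/s); the arm keeps its last pose, push and grip.
It fails at once if the fingers squeeze the glass pen with more than 20 N each (40 N for the two together) (contact force between the fingers and pen above 40 N).
It fails at once if the pen touches the open ink bottle (contact force between pen and ink_bottle above 0.1 N).
It fails at once if the pen strikes the table (contact force between pen and table above 0.3 N).
It fails at once if the open ink bottle is shifted by more than 6 mm or tipped (distance of ink_mouth from where it was at the start of the episode above 0.006 m or angle between ink_mouth's own z axis and vertical above 0.1 rad).
It fails at once if a brush, closed bottle, the cap, the eraser or the tape is shifted by more than 12 mm (distance of any of brush_flat_center, brush_round_center, brush_mop_center, bottle_wide, bottle_slim, bottle_cap, eraser, tape_roll from where it was at the start of the episode above 0.012 m).
It also fails if it takes over 54 s, if anything falls off the work surface, if the arm or the gripper's body presses on something with over 40 N, if the wrist force passes 120 N, or if a joint passes its speed limit or range.

## Working session

There is one attempt and no reset: what is moved stays moved. The work goes in short steps, each a Python script; the robot and the scene stay as the last script left them, time stands still between calls to the robot, and variables do not carry over. Pictures are saved under pics/ and viewed, at most 10 in all, crops included, and the job is handed in when it is done.

```bash
ls; mkdir -p pics; python3 - <<'E'
from station import *
import cv2,numpy as np
np.set_printoptions(precision=4,suppress=True)
for n in ("scene","top","wrist"):
    im=read_camera(n); cv2.imwrite(f"pics/{n}0.png",im[:,:,::-1]); print(n,camera_info(n))
print(get_time(),get_tcp_pos(),get_ee_rot(),get_finger_force())
a=cv2.imread("pics/top0.png");b=cv2.imread("pics/scene0.png")
E
```

```text
pics
scene {'intrinsics': array([[432.975 ,   0.    , 275.5828],
       [  0.    , 432.975 , 219.0517],
       [  0.    ,   0.    ,   1.    ]]), 'T': array([[-0.3127, -0.6185,  0.7209,  1.1291],
       [ 0.9498, -0.2096,  0.2321,  0.2179],
       [ 0.0076,  0.7573,  0.653 ,  0.658 ],
       [ 0.    ,  0.    ,  0.    ,  1.    ]])}
top {'intrinsics': array([[498.3277,   0.    , 276.0944],
       [  0.    , 498.3277, 214.4917],
       [  0.    ,   0.    ,   1.    ]]), 'T': array([[ 0.0055,  0.9965, -0.0831,  0.385 ],
       [-0.9999,  0.0043, -0.0145, -0.0138],
       [-0.0141,  0.0832,  0.9964,  1.1199],
       [ 0.    ,  0.    ,  0.    ,  1.    ]])}
wrist {'intrinsics': array([[331.1822,   0.    , 278.2597],
       [  0.    , 331.1822, 205.1215],
       [  0.    ,   0.    ,   1.    ]]), 'tool_from_camera': array([[ 0.0001,  0.9632,  0.2687,  0.0745],
       [ 1.    , -0.0004,  0.0011,  0.0002],
       [ 0.0012,  0.2687, -0.9632, -0.1624],
       [ 0.    ,  0.    ,  0.    ,  1.    ]])}
0.15 [0.1808 0.5978 0.2221] [-0.0001  0.1464  0.9892 -0.0006] 0.0
```

View pics/top0.png

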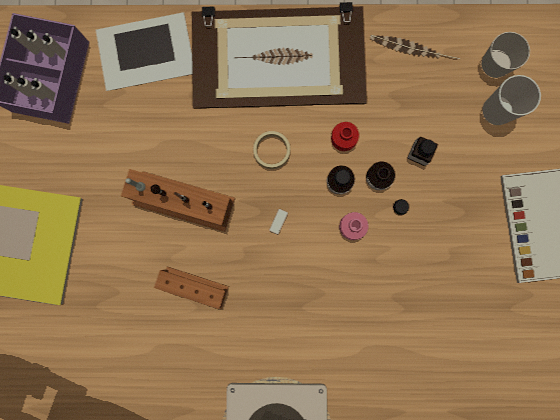

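View pics/scene0.png

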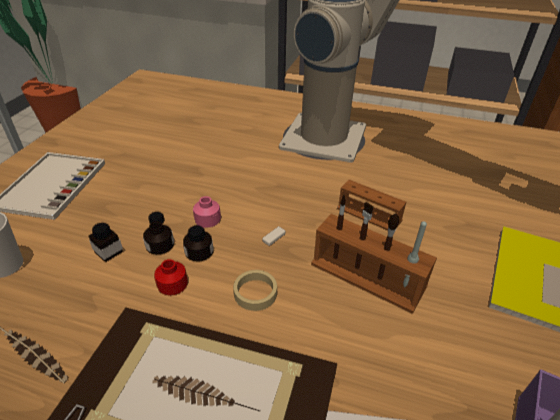

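The top view shows the larger rack around (180,198), with the smaller empty rack at (190,287). The glassy pen with a collar stands in the end hole at top (135,184), scene (417,240). Open-bottle candidates in the top view are dark (380,175), dark (341,179, looks capped), red (345,135) and pink (354,226). The dark one at (380,175), scene (198,243), fits best because it has no cap. I'll confirm that in one enlarged crop.

```bash
python3 - <<'E'
import cv2,numpy as np
t=cv2.imread("pics/top0.png");s=cv2.imread("pics/scene0.png")
def g(i,x,y,w,h,W,H):
    c=cv2.resize(i[y:y+h,x:x+w],(W,H),interpolation=cv2.INTER_CUBIC)
    return np.clip(255*(c/255.)**0.6,0,255).astype(np.uint8)
A=np.hstack([g(t,115,160,130,75,400,231),g(t,320,150,100,58,400,231)])
B=np.hstack([g(s,300,175,145,134,400,369),g(s,130,200,100,92,400,369)])
cv2.imwrite("pics/crop1.png",np.vstack([A,B]))
E
```

```text
(no output)
```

View pics/crop1.png

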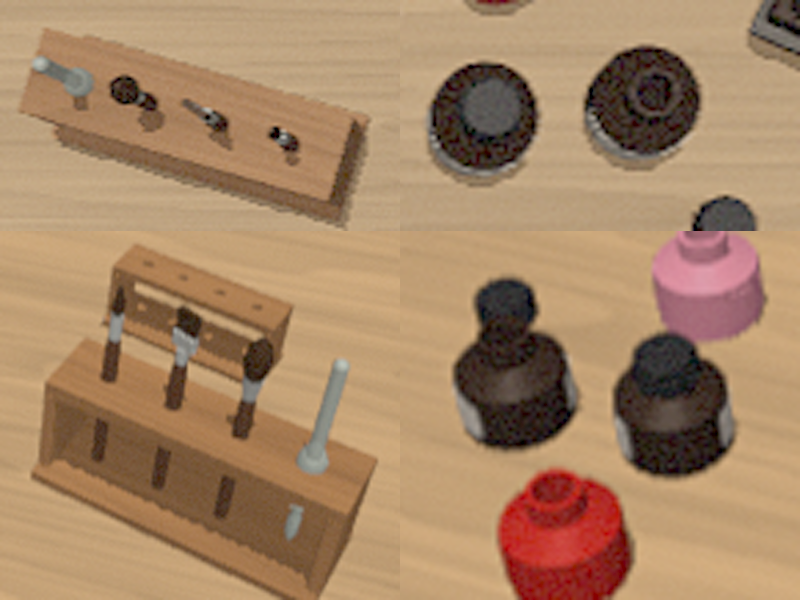

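The crop confirms it. At crop (653,92) there is an open ring mouth, which is top (383,173), while its neighbour has a flat cap. The scene view agrees: the left bottle is the open one, with the loose cap lying behind it. The pen has its collar at top (140.3,186.6) and its handle end at top (128,181). Next I'll compute positions and check the gripper's interface, since its fixed force (about 30 N) is more than the glass can take.

Geometry is consistent: 50 mm hole pitch, row yaw about 74°, so the fingers close along yaw −16°. The two cameras disagree by about 8 mm, so I'll look from near with the wrist camera.

```bash
python3 - <<'E'
from h import *
yaw=np.deg2rad(-16.3)
best=None
for k in(0,np.pi):
    for pos in ([.53,.285,.27],[.53,.285,.127],[.5637,-.2278,.127],[.5637,-.2278,.3]):
        q=inverse_kinematics(pos,down(yaw+k)); print(k,pos,q)
    q=inverse_kinematics([.53,.285,.27],down(yaw+k))
    if q is not None and (best is None or abs(q[5])<abs(best[0])): best=(q[5],k)
k=best[1]; print("k",k)
move_pose([.53,.285,.27],down(yaw+k)); wait(.3)
T=wristT(); np.save("Tw1.npy",T); im=read_camera("wrist"); cv2.imwrite("pics/w1.png",im[:,:,::-1])
print(get_time(),get_tcp_pos(),get_ee_rot(),get_grip_width())
K=camera_info("wrist")["intrinsics"]
for p in([.53,.285,.182],[.53,.285,.105]):
    c=np.linalg.inv(T)@np.r_[p,1]; c=K@(c[:3]*[1,-1,-1]); print(c[:2]/c[2])
E
```

```text
0 [0.53, 0.285, 0.27] [ 0.4736  0.3393  1.64   -0.      1.1623  0.7581]
0 [0.53, 0.285, 0.127] [ 0.4736  0.5109  1.7454 -0.      0.8853  0.7581]
0 [0.5637, -0.2278, 0.127] [-0.4036  0.5187  1.731  -0.      0.8919 -0.1191]
0 [0.5637, -0.2278, 0.3] [-0.4036  0.3213  1.5948 -0.      1.2255 -0.1191]
3.141592653589793 [0.53, 0.285, 0.27] [ 0.4736  0.3393  1.64   -0.      1.1623 -2.3835]
3.141592653589793 [0.53, 0.285, 0.127] [ 0.4736  0.5109  1.7454 -0.      0.8853 -2.3835]
3.141592653589793 [0.5637, -0.2278, 0.127] None
3.141592653589793 [0.5637, -0.2278, 0.3] None
k 0
2.225 [0.5298 0.2854 0.2699] [-0.      0.8     0.6    -0.0001] 0.9979348457155328
[280.1829 209.9695]
[279.7974 188.3317]
```

View pics/w1.png

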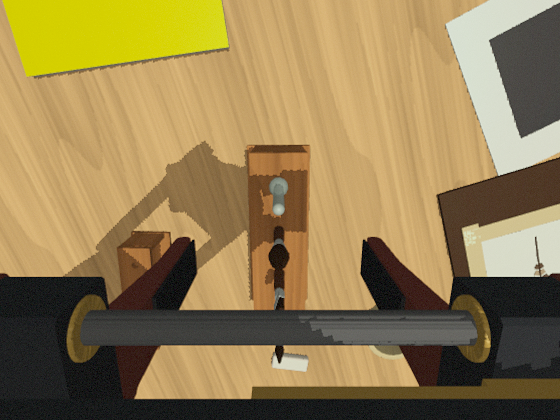

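The wrist view shows the pen end at (279,209) and the collar at (279,187), within 1–2 px of what was predicted for (0.53,0.285). The rack lies square to the tool, with its edges vertical in the picture. Now I'll descend and close in small steps while reading the finger force.

```bash
python3 - <<'E'
from h import *
K=camera_info("wrist")["intrinsics"];T=np.load("Tw1.npy")
a=ray(K,T,279,209,.181);b=ray(K,T,279,187,.105);print(a,b)
p=(a+b)/2; q=down(np.deg2rad(-16.3))
movel([p[0],p[1],.129],v=.1); wait(.2)
print(get_time(),get_tcp_pos(),get_ft_force())
for w in(.3,.18,.15,.14,.13,.125,.12,.116,.113,.11,.107,.104,.10,.097,.094):
    command_gripper(w); f=get_finger_force(); print(w,get_grip_width(),f,get_time(),get_ft_force())
    if f>3: break
E
```

```text
[0.5292 0.2857 0.181 ] [0.5296 0.2865 0.105 ]
3.9833 [0.5297 0.2862 0.1295] [ 0.0299  1.1797 -0.8661]
0.3 0.2985855191642958 0.0 5.0333 [-0.751   0.8563  0.2306]
0.18 0.18236163438113917 0.0 5.4417 [-0.4585  0.6139  0.084 ]
0.15 0.15211176257415226 0.0 5.725 [-0.7605  0.0576 -0.466 ]
0.14 0.141155265446515 0.0 5.9417 [-0.0894  0.8307  0.0416]
0.13 0.1274807591158202 0.0 6.1583 [ 0.3008 -0.5311  0.1775]
0.125 0.1270520432343186 0.0 6.375 [0.1439 0.9675 1.5051]
0.12 0.11915434246341489 0.0 6.5917 [-0.2131  0.101   0.4932]
0.116 0.11679194275453228 0.030576795106753707 6.8083 [ 0.3807 -0.4999 -0.5606]
0.113 0.11000114691841312 1.1216514743864536 7.025 [ 0.7612 -0.0999  0.2962]
0.11 0.11094925464599521 6.978735476732254 7.2417 [-0.5005 -0.1534 -0.3323]
```

The position servo gives a gentle grip, 7 N at 0.110. I'll trim it to about 9 N and then draw the pen straight up.

```bash
python3 - <<'E'
from h import *
wait(.2); print(get_finger_force())
command_gripper(.109); wait(.3)
f=[get_finger_force() for _ in range(3)]; print(f)
p=np.array(get_tcp_pos()); 
movel([p[0],p[1],.15],v=.04); print(get_finger_force(),get_ft_force())
movel([p[0],p[1],.26],v=.08); wait(.4)
print(get_time(),get_tcp_pos(),get_finger_force(),get_grip_width())
for n in("wrist","scene"):
    if n=="wrist": np.save("Tw2.npy",wristT())
    cv2.imwrite(f"pics/{n}2.png",read_camera(n)[:,:,::-1])
s=cv2.imread("pics/scene2.png")[60:340,280:480]; w=cv2.imread("pics/wrist2.png")[:300,160:400]
cv2.imwrite("pics/c2.png",np.hstack([cv2.resize(s,(400,560)),cv2.resize(w,(400,500))[:560] if 0 else cv2.copyMakeBorder(cv2.resize(w,(400,500)),0,60,0,0,cv2.BORDER_CONSTANT)]))
E
```

```text
6.979015991091728
[9.15862262248993, 9.15862262248993, 9.15862262248993]
9.154691845178604 [ 0.7774 -0.3353 -1.1381]
10.5583 [0.5294 0.2861 0.2599] 9.15491983294487 0.1095508580402111
```

View pics/c2.png

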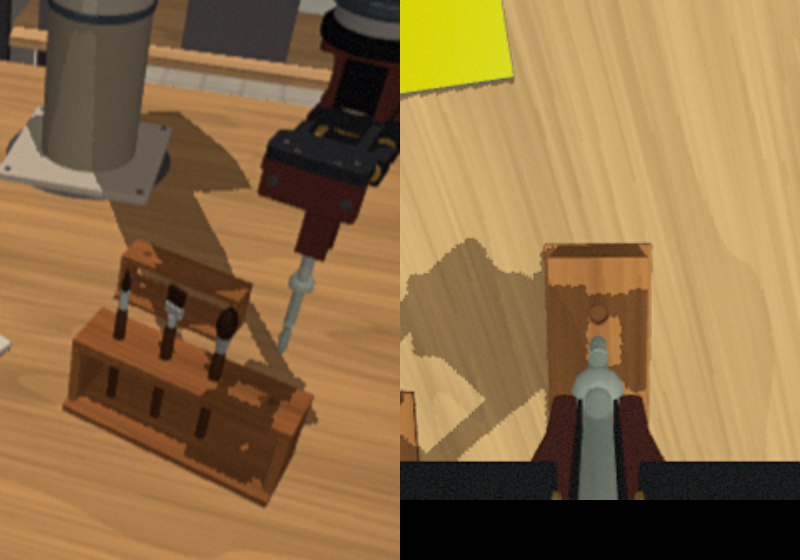

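The scene half shows the pen drawn clear of the rack, its tip at full-image (421,235). The wrist half shows the collar at crop (598,383), the tip at (597,338) and the empty hole at (598,313), so the pen is in line. Next I'll rise above brush height, move over the bottle and look at the tip and mouth together.

```bash
python3 - <<'E'
from h import *
K=camera_info("wrist")["intrinsics"];T=np.load("Tw2.npy")
px=lambda x,y:(160+(x-400)*.6,y*.6)
for n,x,y,z in(("tip",597,339,.1475),("collar",598,383,.23),("hole",598,313,.092)): print(n,*px(x,y),ray(K,T,*px(x,y),z))
p=np.array(get_tcp_pos()); movel([p[0],p[1],.33],v=.15)
move_pose([.5637,-.2278,.33],down(np.deg2rad(-16.3)))
movel([.5637,-.2278,.26],v=.1); wait(.4)
np.save("Tw3.npy",wristT()); im=read_camera("wrist")[:,:,::-1]; cv2.imwrite("pics/w3.png",im)
print(get_time(),get_tcp_pos(),get_ee_rot(),get_finger_force())
c=cv2.resize(im[130:270,185:370],(793,600),interpolation=cv2.INTER_CUBIC)
cv2.imwrite("pics/c3.png",(255*(c/255.).clip(0,1)**.55).astype(np.uint8))
E
```

```text
tip 278.2 203.4 [0.5278 0.2848 0.1475]
collar 278.8 229.79999999999998 [0.5299 0.2902 0.23  ]
hole 278.8 187.79999999999998 [0.5287 0.2858 0.092 ]
14.4417 [ 0.5638 -0.2278  0.2602] [0.0001 0.8002 0.5997 0.0001] 9.154943972826004
```

View pics/c3.png

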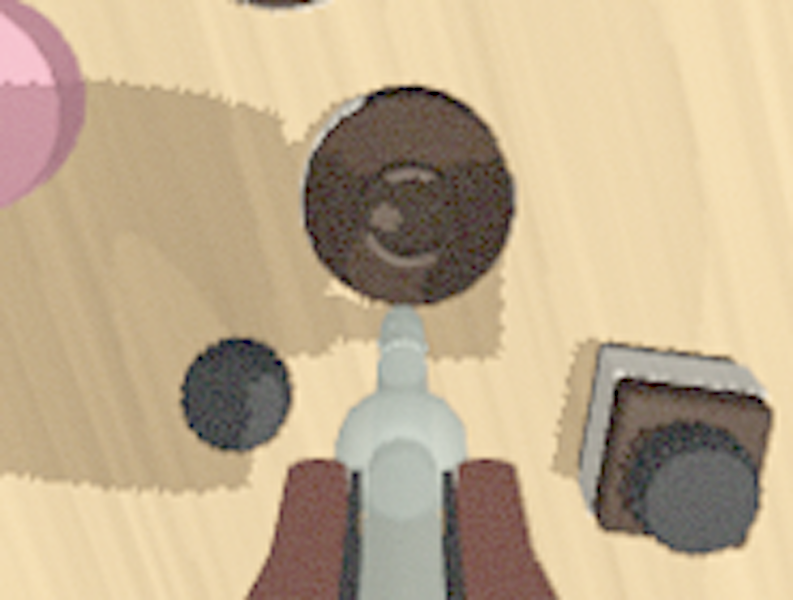

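The view shows the open mouth ring at crop (407,212), the nib tip at (403,307), the collar at (402,437) and the handle end at (402,480). I'll overlay projected models of the bottle and of an upright pen to refine the mouth's position and check the pen's tilt.

```bash
cat > ov.py <<'E'
from h import *
def proj(T,P):
    c=(np.linalg.inv(T)@np.c_[P,np.ones(len(P))].T)[:3].T*[1,-1,-1]; c=c@camera_info("wrist")["intrinsics"].T; return c[:,:2]/c[:,2:]
def circ(c,r,z,n=60):
    a=np.linspace(0,2*np.pi,n); return np.c_[c[0]+r*np.cos(a),c[1]+r*np.sin(a),np.full(n,z)]
def overlay(src,T,out,x0,y0,w,h,mouth,pen,ztip,gam=.55):
    im=cv2.imread(src); s=790/w
    c=cv2.resize(im[y0:y0+h,x0:x0+w],None,fx=s,fy=s,interpolation=cv2.INTER_CUBIC); c=(255*(c/255.)**gam).astype(np.uint8)
    def d(P,col): cv2.polylines(c,[np.round((proj(T,P)-[x0-.5+.5*0,y0])*s).astype(int)],False,col,1)
    for r,z in((.014,.058),(.010,.058),(.030,.04),(.030,.0)): d(circ(mouth,r,z),(0,255,0))
    for r,z in((.010,.075),(.010,.09),(.005,.165),(.0015,0)): d(circ(pen,r,ztip+z),(0,0,255))
    cv2.imwrite(out,c[:600])
E
python3 - <<'E'
from ov import *
T=np.load("Tw3.npy");K=camera_info("wrist")["intrinsics"]
s=793/185
m=ray(K,T,185+407/s,130+212/s,.058); b=ray(K,T,185+409/s,130+194/s,.03); t=ray(K,T,185+403/s,130+310/s,.1475)
e=ray(K,T,185+402/s,130+480/s,.3125)
print(m,b,"tip",t,"end",e,get_tcp_pos())
overlay("pics/w3.png",T,"pics/o3.png",185,130,185,140,m,get_tcp_pos(),.1475)
E
```

```text
[ 0.565  -0.2269  0.058 ] [ 0.5655 -0.2275  0.03  ] tip [ 0.5632 -0.2286  0.1475] end [ 0.5712 -0.1996  0.3125] [ 0.5638 -0.2278  0.2602]
```

View pics/o3.png

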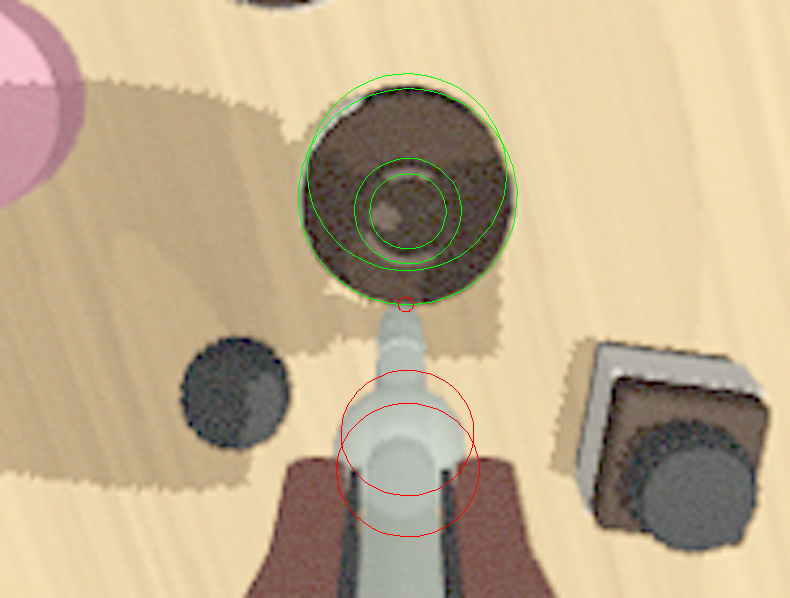

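The bottle model fits, with its body outline and bright rim arcs lying on the model. The nib tip is within 0.6 mm of the upright model, and pen and fingers share a 1 mm sideways camera offset. I'll go down to 10 mm above the rim and compare the tip with the mouth at nearly the same depth.

```bash
python3 - <<'E'
from ov import *
p=get_tcp_pos(); movel([.565,-.2269,p[2]],v=.05); movel([.565,-.2269,.1805],v=.06); wait(.4)
T=wristT(); np.save("Tw4.npy",T); im=read_camera("wrist")[:,:,::-1]; cv2.imwrite("pics/w4.png",im); cv2.imwrite("pics/s4.png",read_camera("scene")[:,:,::-1])
cv2.imwrite("pics/t4.png",read_camera("top")[:,:,::-1])
print(get_time(),get_tcp_pos(),get_finger_force())
overlay("pics/w4.png",T,"pics/o4.png",185,130,185,140,[.565,-.2269],get_tcp_pos(),.068,.45)
o=cv2.imread("pics/o4.png")
E
```

```text
16.7167 [ 0.565  -0.2269  0.1805] 9.155211299657822
```

View pics/o4.png

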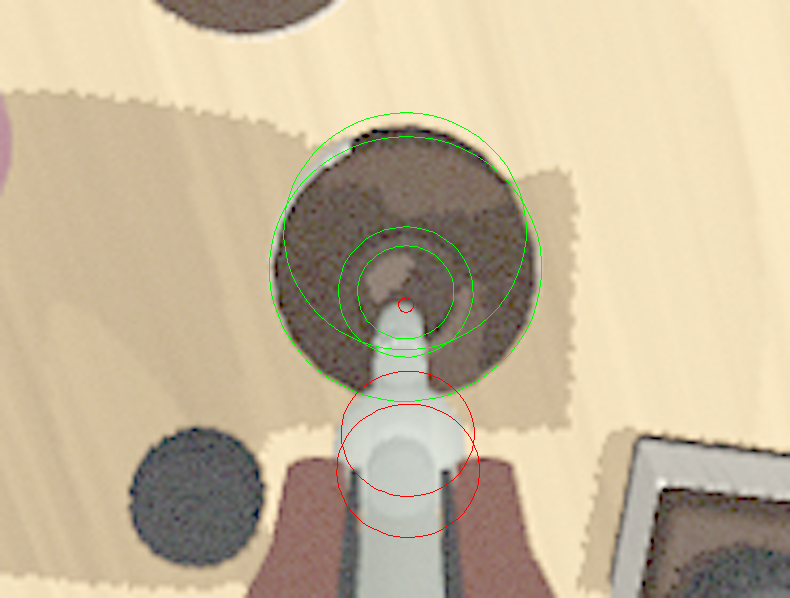

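The tip at (403,305) sits at the mouth's near-centre, as predicted. I'll make one more check without overlays, stretched in contrast and with the scene camera as a second direction.

```bash
python3 - <<'E'
from ov import *
def st(i,x,y,w,h,W,H,hi=110):
    c=cv2.resize(i[y:y+h,x:x+w],(W,H),interpolation=cv2.INTER_CUBIC).astype(float)
    return (255*np.clip(c/hi,0,1)**.7).astype(np.uint8)
w=cv2.imread("pics/w4.png");s=cv2.imread("pics/s4.png")
cv2.imwrite("pics/c4.png",np.hstack([st(w,240,155,80,80,400,400,90),st(s,125,185,64,64,400,400,130)]))
# scene predictions in right-crop px
c=camera_info("scene")
def pj(P):
    q=(np.linalg.inv(c["T"])@np.r_[P,1])[:3]*[1,-1,-1]; q=c["intrinsics"]@q; q=q[:2]/q[2]; return (q-[125,185])*400/64+[400,0]
print("mouth",pj([.565,-.2269,.058]),"tip",pj([.565,-.2269,.068]),"collar",pj([.565,-.2269,.143]),"base",pj([.565,-.2269,0]))
print("mouth +1cm x",pj([.575,-.2269,.058]),"+1cm y",pj([.565,-.2169,.058]))
E
```

```text
mouth [588.852  249.4532] tip [583.593  226.8273] collar [541.5625  46.0008] base [617.9131 374.4816]
mouth +1cm x [573.3296 268.4605] +1cm y [615.4899 255.8559]
```

View pics/c4.png

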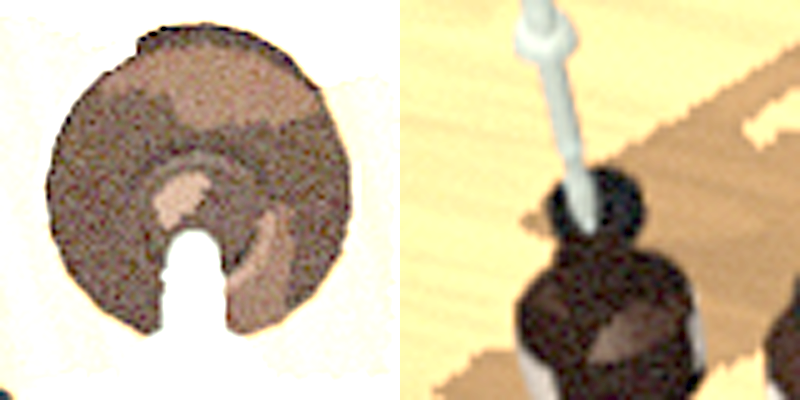

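The unobstructed bore is centred at left-crop (202,219), on the model. The tip sits at (193,230) where an on-axis one would be at (199,232), so it is about 1.2 mm off along −tool y. The scene view shows no tilt. I'll correct by about 1.2 mm, lower slowly and check.

```bash
python3 - <<'E'
from ov import *
x,y=.5661,-.2275
movel([x,y,.1805],v=.02); movel([x,y,.165],v=.03); wait(.3)
print(get_ft_force())
movel([x,y,.1285],v=.03); wait(.6)
T=wristT(); im=read_camera("wrist")[:,:,::-1]; cv2.imwrite("pics/w5.png",im); s=read_camera("scene")[:,:,::-1]; cv2.imwrite("pics/s5.png",s)
print(get_time(),get_tcp_pos(),get_finger_force(),get_ft_force(),get_qvel())
def st(i,x,y,w,h,W,H,hi):
    c=cv2.resize(i[y:y+h,x:x+w],(W,H),interpolation=cv2.INTER_CUBIC).astype(float)
    return (255*np.clip(c/hi,0,1)**.7).astype(np.uint8)
cv2.imwrite("pics/c5.png",np.hstack([st(im,220,150,110,110,400,400,110),st(s,125,185,64,64,400,400,130)]))
c=[(proj(T,np.array([[x,y,z]]))[0]-[220,150])*400/110 for z in(.058,.0)]; print(c)
E
```

```text
[ 0.1918  0.2187 -0.0262]
20.0 [ 0.5661 -0.2275  0.1285] 9.154983311891556 [ 0.1239  0.4913 -0.2126] [-0.0006 -0.0002 -0.0019 -0.0006 -0.0016 -0.0001]
[array([216.9859, 240.7093]), array([216.1153, 170.3126])]
```

View pics/c5.png

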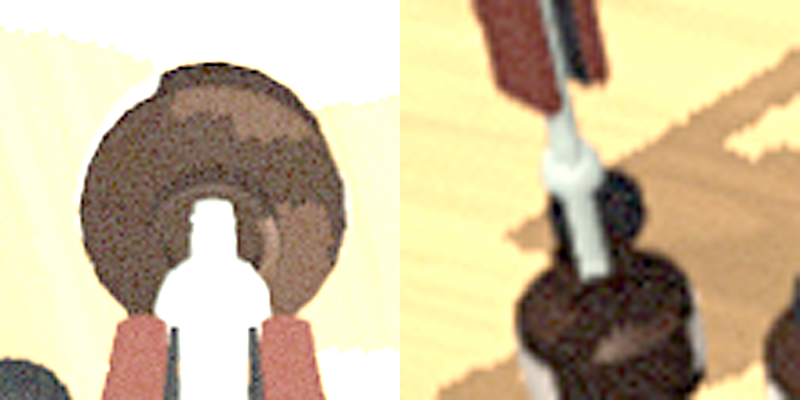

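The neck enters the bore centred: neck x 190–237 against bore about 163–262, and the near rim cuts the view of the tip at y≈198, as predicted. Grip is 9.2 N, tool force is at noise level and the arm is at rest, so I'm handing in.

```bash
python3 -c "
from station import *
wait(.5); print(get_time(), get_finger_force()); print(job_done())"
```

```text
20.5 9.154792875051498
the job is handed in; nothing more can be done
None
```

The job is handed in at 20.5 s. The pen is held upright at 9.2 N per finger, within about 1 mm of the mouth's axis, its tip 12 mm above the bottle floor by the arm's height. No contact with the bottle showed in the force readings or pictures; the verdict was not reported back.

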